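# Shut and lock the filter hatch

## Task

The filter hatch of the dust filter unit has been left standing open: push it down shut with a fingertip, without slamming it, then set a fingertip in the slot of each of its two round cam fasteners and turn it a quarter turn clockwise to its stop, so that both slots point square at the hatch's front edge and the hatch is locked. Nothing is to be picked up: leave the tools, bricks and mug where they are, also those lying on the unit, and do not swing the hatch farther open.

Things in the scene. Friction and masses are not known exactly. Their poses are not given: they have to be found in the camera images.
- unit: Dust filter unit: green sheet-metal case, 360 mm deep (its x), 440 mm wide (its y), 170 mm high, fixed on the bench, turned up to 0.3 rad. Origin at the centre of its underside, z up, its front (-x) towards the robot. The hatch covers its flat top from 160 mm in front of the centre to 60 mm behind it; on the deck behind that are a 12 mm high control box and loose tools.
- hatch_hinge (a point): Middle of the hatch's hinge line, at deck height (170 mm above the bench), 60 mm behind the unit's centre; the hinge line is the unit's y.
- hatch (a joint): Opening angle of the hatch, rad: 0 shut, 0.3 to 0.7 at the start, stop at 1.3. Grey panel, 220 mm from hinge to free front edge, 320 mm wide, 20 mm thick, about 1.1 kg; shut, its flat top is 24 mm above the deck. Its stiff hinge holds it where it is left; 2 to 5 N down near the free edge lowers it. The cams' tongues pass under the deck's front lip only when it is shut.
- hatch_edge (a point): Point on the hatch's flat upper face, midway between the cams, 25 mm from the free front edge and 195 mm from the hinge line (measured along the hatch): a good place to push. Its frame turns with the hatch: x along the hatch towards the hinge, z out of its upper face.
- cam_left (a joint): Turn of the left cam (at the hatch's +y side) in rad, growing clockwise seen from above: 0 unlocked (slot parallel to the hatch's front edge), 1.57 at the stop, locked (slot points at the front edge); 0 to 0.3 at the start. It turns stiffly, about 0.12 Nm, and stays where it is left.
- cam_right (a joint): The same for the right cam (at the hatch's -y side); also turns clockwise to lock.
- slot_left (a point): Centre of the left cam's slot, on the cam's axis, level with the hatch's upper face. The cam is a black disc, 96 mm across, flush in the hatch, 152 mm from the hinge line, 85 mm to the side of the hatch's middle. The straight slot crosses it: 34 mm wide, edges bevelled 2 mm, 14 mm deep, flat metal floor, 92 mm long. Frame turns with the cam: y along the slot, z out of the face.
- slot_right (a point): The same for the right cam, an equal disc with an equal slot, 85 mm to the other side. In front of each disc a short dark mark on the hatch shows where the slot points when locked.
- tape: Tape measure lying on the unit's back deck, 72 x 70 x 38 mm, origin under its centre. Leave it alone.
- jointer: Brick jointing iron lying on the unit's back deck, 180 mm long along its y, 26 mm thick wooden grip, origin under its centre. Leave it alone.
- trowel: Brick trowel lying on the bench in front of the unit, to its left, 345 mm long along its x, blade at +x, at most 41 mm high, origin under the blade. Leave it alone.
- club_hammer: Club hammer lying on the bench, 260 mm long along its x, head 100 mm across y and 45 mm high at +x, origin near the middle. Leave it alone.
- bolster: Bolster chisel lying on the bench, 205 mm long along its x, 75 mm blade at +x, 32 mm high, origin near the middle. Leave it alone.
- mug: White mug, 82 mm across, 95 mm high, handle at its +y, origin under its centre. Leave it alone.
- half_brick: Half a clay brick, 102 x 102 x 65 mm, origin under its centre. Leave it alone.
- brick: Clay brick, 215 x 102 x 65 mm, long along its x, origin under its centre. Leave it alone.

How it is judged:
By the outcome, as a careful person would: the job done as asked, in the order asked, and still so for the second after the job is handed in, with the robot touching nothing.
It also fails if it takes over 61 s, if anything falls off the work surface, if the arm or the gripper's body presses on something with over 40 N, if the wrist force passes 120 N, or if a joint passes its speed limit or range.

## Robot

A 6-joint arm with a two-finger parallel gripper is mounted at the origin on the work surface. World frame = base frame: x ahead of the robot, y to its left, z up, the work surface at z = 0. Lengths are in mm, angles in rad, forces in N, time in s.
With the tool pointing down it reaches from about 250 to 800 mm from the base axis. Payload 3.9 kg.
Tool frame: the origin (TCP) lies midway between the tips of the shut fingers; the grasp point (between the pads) lies 19 mm behind it (manip.grasp_offset is the distance from the TCP to the grasp point, in mm); z points along the fingers, y is the direction in which the jaws open and shut (so a half turn about z gives the same grasp; the last joint's range is limited). The gripper opens to 85 mm and grips with 20 to 120 N. Pads are 22 mm wide; open, the fingers measure 114 mm over their backs; the gripper's body (76 mm by 85 mm) begins 54 mm behind the grasp point. The pads swing forward as they close: fully open they stand 13 mm farther back than shut.
Start: joints at [1.19, 0.26, -0.138, 1.173, 0, 1.571], TCP at [195.118, 487.385, 231.304] pointing down, gripper open.
Joint ranges: [-2.78, 2.78], [-0.83, 1.72], [-1.28, 1.37], [-1.9, 2.12], [-1.57, 1.48], [-3.14, 3.14]. Speed limits (rad/s): [2.57, 2.57, 3.14, 3.14, 3.14, 3.14].

## Interface

Orientations are given as a unit quaternion [w, x, y, z].
In Python, from plant import manip gives the robot as it stands. The module is installed in compiled form; this text tells all that it offers.
- The arm moves only by the tool play_rows, never from a script. Its argument "motion" is a list of rows, each an object of numbers: "x", "y", "z": the shift along the tool's x, y, z in m; "ax", "ay", "az": the turn, a rotation vector about the tool's x, y, z in degrees. A call has 1 to 12 rows; each row shifts and turns the commanded pose from where the row before left it, along the tool's axes as they then stand; what a row does not reach is not made up. A row lasts 1/8 s, in which the tool goes at most 62.5 mm and 10.7 degrees, less where a joint would pass 70% of its speed; a pose out of reach is approached as far as the arm can. A call with a gripper value outside its range is refused whole. "grip" is the opening, from 0 (shut) to 1 (fully open), set as the call begins (left out, the last holds). The fingers move at their own pace and stop on an object; "squeeze" is the grip in N (left out, the last holds). Time passes only in rows, so rows that do not move let the fingers close. It gives the time, the measured TCP pose, the force and the opening at its end, in the units of the state.
- manip.observe(): the state, without advancing time (a new reading comes with each control period).
- manip.grab_frame(name): name is "scene" or "top"; returns the picture (420x560x3 uint8, blue, green, red); there is no depth.
- manip.camera_model(name): a dict with "K" (3x3 intrinsics, pixels), "k1" (the pictures are not rectified: a ray, as slopes to the right and down, at radius r is drawn at 1 + k1 r^2 times it, then the intrinsics apply), "R" (3x3) and "t" (3): a world point X has camera coordinates R X + t. Camera axes: x right, y down, z forward; pixel columns grow to the right and rows downward; lengths in mm; the calibration is good to about 2 mm. A picture is of the moment at which its call begins. camera_model takes no time and is no camera call.
- manip.close_job(): hands the job in, once; it reports no verdict.
Trained networks look in the newest picture that a camera, given by its name, has taken for a name from the list of things; names that differ only in an ending like _2 or _b are one class to them, and where a whole thing is asked for, a point or a joint stands for the part that bears it (a point fixed in the world has none). Each returns a list of dicts, best first, with "score" (0 to 1); they miss things now and then, are a little off and sometimes report something else, mostly with a low value. They report only what shows in the picture. A call takes as long as a camera call.
- manip.cut_out(target, camera): "pixels" (420x560 bool, what is visible of it).
- manip.pinpoint(target, camera): "xyz" ([x, y, z] in mm, in world coordinates, good to about 4 mm: a listed point, or the origin of a listed thing).
The state is a dict: "time": time; "joint_positions": joint angles; "joint_velocities": joint speeds; "tau": joint torques, N m; "ee_pos": TCP position; "tool_rot": TCP orientation; "force": force on the tool from outside, world axes, zero at the start; "wrist_torque": the same for the moment, N m; "finger_gap": finger opening in mm.
Only numpy, scipy, OpenCV 4.12 (cv2) and the standard library are available. Lean on these libraries where they do the work, as an engineer would, in place of code of your own. Each camera call takes 0.05 s, during which the arm holds its last target. There are 200 camera calls.

## Working session

There is one attempt and no reset: what is moved stays moved. The work goes in short steps, Python scripts to look and compute and a tool call to move; the robot and the scene stay as the last step left them, time stands still between calls to the robot, and variables do not carry over. Pictures are saved under pics/ and viewed, about 8 in all and at most 12, crops included, and the job is handed in when it is done.

Besides the shell and the picture viewer there is one more tool, called after "Emit:" as a command line: name --argument value ..., lists and objects as JSON in quotes. play_rows: Moves the arm, as the interface text tells. Its arguments: {"type":"object","properties":{"motion":{"type":"array"},"grip":{"type":"number"},"squeeze":{"type":"number"}},"required":["motion"]}

```bash
mkdir -p pics; python3 - <<'E'
from plant import manip
import cv2,numpy as np
s=manip.observe(); print({k:np.round(v,3).tolist() for k,v in s.items()})
a=manip.grab_frame("scene"); b=manip.grab_frame("top")
cv2.imwrite("pics/s0.png",a); cv2.imwrite("pics/t0.png",b)
for c in("scene","top"):
  m=manip.camera_model(c); print(c,np.round(m["K"],1).tolist(),m["k1"],np.round(m["R"],3).tolist(),np.round(m["t"],1).tolist())
  for n in("hatch_hinge","hatch_edge","slot_left","slot_right","unit","mug","tape","jointer"):
    print(n,[(round(float(d["score"]),2),np.round(d["xyz"],1).tolist()) for d in manip.pinpoint(n,c)[:2]])
print(manip.observe()["time"])
E
```

```text
{'time': 0.0, 'joint_positions': [1.19, 0.261, -0.139, 1.173, -0.0, 1.571], 'joint_velocities': [-0.001, 0.001, 0.0, 0.001, -0.001, 0.0], 'tau': [-0.002, -40.567, 25.392, 0.019, 0.0, 0.0], 'ee_pos': [194.871, 486.763, 230.477], 'tool_rot': [-0.0, 0.189, 0.982, -0.001], 'force': [-0.42, 0.222, 0.447], 'wrist_torque': [0.003, -0.006, -0.044], 'finger_gap': 85.7}
scene [[473.0, 0.0, 272.2], [0.0, 473.0, 211.0], [0.0, 0.0, 1.0]] 0.024850165853560906 [[0.644, 0.765, 0.014], [0.594, -0.489, -0.639], [-0.481, 0.42, -0.769]] [-359.8, -239.0, 1907.9]
hatch_hinge [(0.17, [611.2, 464.3, 4.1])]
hatch_edge [(0.88, [478.6, -58.9, 265.7]), (0.48, [710.7, -73.1, 170.6])]
slot_left [(0.72, [519.4, 27.0, 250.0])]
slot_right [(0.71, [508.2, -144.5, 245.1])]
unit [(0.22, [710.8, -74.8, 165.3])]
mug [(0.59, [380.2, -416.0, 3.1]), (0.18, [612.4, 469.0, 3.3])]
tape [(0.81, [688.2, -238.0, 168.1]), (0.73, [575.1, -520.3, -3.1])]
jointer [(0.87, [710.8, -71.9, 168.2])]
top [[450.9, 0.0, 280.0], [0.0, 450.9, 209.1], [0.0, 0.0, 1.0]] 0.0416212277366662 [[0.01, -1.0, -0.005], [-0.998, -0.01, -0.054], [0.054, 0.005, -0.999]] [18.7, 512.0, 1722.3]
hatch_hinge [(0.64, [644.6, -76.7, 170.3]), (0.62, [508.8, -143.6, 245.0])]
hatch_edge [(0.6, [474.5, -54.6, 264.8]), (0.4, [587.6, -66.3, 0.1])]
slot_left [(0.59, [522.3, 25.4, 244.4])]
slot_right [(0.7, [509.0, -142.2, 243.5]), (0.64, [711.4, -72.8, 170.2])]
unit [(0.94, [587.7, -68.7, 0.2]), (0.49, [580.9, -522.3, -4.5])]
mug [(0.96, [382.2, -418.9, 1.5])]
tape [(0.82, [690.9, -238.0, 170.5])]
jointer [(0.62, [709.2, -69.6, 170.8])]
0.9
```

View pics/s0.png

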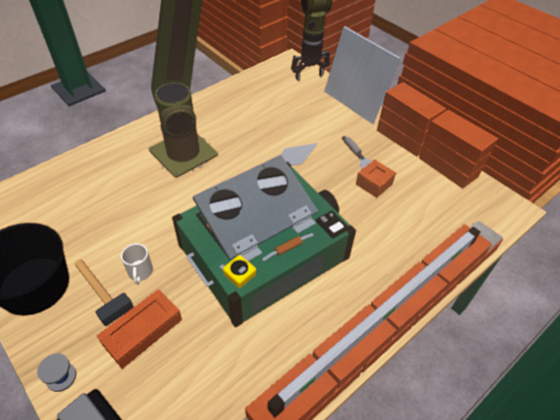

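View pics/t0.png

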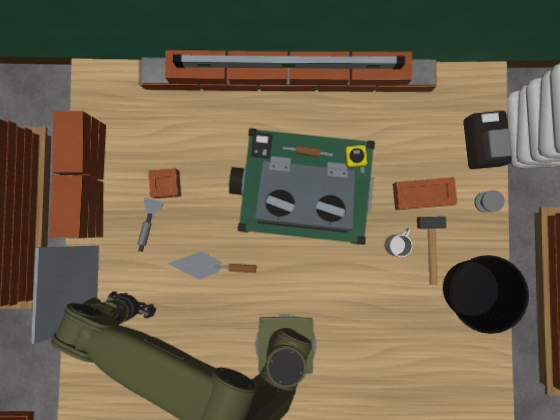

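The scene view shows the unit with its hatch ajar, slots at about (226,204) and (272,181), the tape at (240,270) and the jointer at (290,245). The top view puts the slots at (280,203) and (330,208). The network points agree with both pictures. Next I fit the geometry.

```bash
cat > h.py <<'E'
from plant import manip
import numpy as np
from scipy.optimize import least_squares
from scipy.spatial.transform import Rotation as Ro
def rot(s): q=s["tool_rot"]; return Ro.from_quat([q[1],q[2],q[3],q[0]]).as_matrix()
def pt(p,d,side,h=24): # d from hinge, side +y
    x,y,w,th=p; u=60-(d*np.cos(th)-h*np.sin(th)); z=170+d*np.sin(th)+h*np.cos(th)
    return np.array([x+u*np.cos(w)-side*np.sin(w), y+u*np.sin(w)+side*np.cos(w), z])
def fit(obs):
    f=lambda p: np.concatenate([(pt(p,*a)-np.array(o)) for a,o in obs])
    r=least_squares(f,[588,-68,-.12,.3],loss="soft_l1",f_scale=4,x_scale=[1,1,.01,.01]); return r.x,r.fun.reshape(-1,3)
def rel(target): # tool-frame shift in m
    s=manip.observe(); return np.round(rot(s).T@(np.array(target)-s["ee_pos"])/1000,4)
E
python3 - <<'E'
from h import *
E_,L,R,H=(195,0),(152,85),(152,-85),(0,0,0)
obs=[(E_,(478.6,-58.9,265.7)),(E_,(474.5,-54.6,264.8)),(L,(519.4,27,250)),(L,(522.3,25.4,244.4)),(R,(508.2,-144.5,245.1)),(R,(509,-142.2,243.5)),(R,(508.8,-143.6,245)),(H,(644.6,-76.7,170.3))]
p,f=fit(obs); print(p); print(np.round(f,1))
for th in (p[3],.25,.12,0): q=p.copy(); q[3]=th; print(th,pt(q,195,0).round(1),pt(q,152,85).round(1),pt(q,152,-85).round(1))
t=pt(p,195,0)+[0,0,70]; print("rel to above edge",rel(t), "R",rot(manip.observe()).round(3).tolist())
E
```

```text
[ 5.87816244e+02 -6.58362923e+01 -8.60822256e-02  3.69702863e-01]
[[-3.5  2.8 -2.9]
 [ 0.6 -1.5 -2. ]
 [ 2.9 -1.9 -2.7]
 [ 0.  -0.3  2.9]
 [-0.5  0.3  2.2]
 [-1.3 -2.   3.8]
 [-1.1 -0.6  2.3]
 [ 3.   5.7 -0.3]]
0.36970286281979425 [475.1 -56.1 262.8] [522.3  25.1 247.3] [ 507.7 -144.2  247.3]
0.25 [465.3 -55.3 241.5] [514.1  25.8 230.9] [ 499.5 -143.5  230.9]
0.12 [457.6 -54.6 217.2] [507.4  26.4 212. ] [ 492.8 -143.   212. ]
0 [453.3 -54.2 194. ] [503.5  26.8 194. ] [ 488.8 -142.6  194. ]
rel to above edge [-0.4619 -0.4005 -0.1015] R [[-0.928, 0.372, 0.0], [0.372, 0.928, 0.0], [-0.0, 0.0, -1.0]]
```

Emit:
play_rows --motion '[{"z": -0.05},{"z": -0.05},{"x": -0.046,"y": -0.04},{"x": -0.046,"y": -0.04},{"x": -0.046,"y": -0.04},{"x": -0.046,"y": -0.04},{"x": -0.046,"y": -0.04},{"x": -0.046,"y": -0.04},{"x": -0.046,"y": -0.04},{"x": -0.046,"y": -0.04},{"x": -0.046,"y": -0.04},{"x": -0.046,"y": -0.04}]' --grip 0 --squeeze 20

```text
invalid input
```

Emit:
play_rows --motion '[{"x": 0,"y": 0,"z": -0.05,"ax": 0,"ay": 0,"az": 0},{"x": 0,"y": 0,"z": -0.05,"ax": 0,"ay": 0,"az": 0}]' --grip 0

```text
time: 1.15
ee_pos: [194.9, 486.8, 331.9]
tool_rot: [-0.0, 0.189, 0.982, -0.001]
force: [0.3, 1.3, 0.1]
finger_gap: 51.7
```

Emit:
play_rows --motion '[{"x": -0.046,"y": -0.04,"z": 0,"ax": 0,"ay": 0,"az": 0},{"x": -0.046,"y": -0.04,"z": 0,"ax": 0,"ay": 0,"az": 0},{"x": -0.046,"y": -0.04,"z": 0,"ax": 0,"ay": 0,"az": 0},{"x": -0.046,"y": -0.04,"z": 0,"ax": 0,"ay": 0,"az": 0},{"x": -0.046,"y": -0.04,"z": 0,"ax": 0,"ay": 0,"az": 0},{"x": -0.046,"y": -0.04,"z": 0,"ax": 0,"ay": 0,"az": 0},{"x": -0.046,"y": -0.04,"z": 0,"ax": 0,"ay": 0,"az": 0},{"x": -0.046,"y": -0.04,"z": 0,"ax": 0,"ay": 0,"az": 0},{"x": -0.046,"y": -0.04,"z": 0,"ax": 0,"ay": 0,"az": 0},{"x": -0.046,"y": -0.04,"z": 0,"ax": 0,"ay": 0,"az": 0}]'

```text
time: 2.4
ee_pos: [474.2, -56.9, 331.5]
tool_rot: [0.0, 0.189, 0.982, 0.0]
force: [1.4, 0.9, -0.1]
finger_gap: -0.0
```

```bash
python3 - <<'E'
from h import *
p=np.array([587.8,-65.8,-.09,.37]); print(rel(pt(p,195,0)+[0,0,10]),manip.observe()["finger_gap"])
E
```

```text
[-0.0003  0.0015  0.0586] -0.04452486289089389
```

Emit:
play_rows --motion '[{"x": 0,"y": 0,"z": 0.03,"ax": 0,"ay": 0,"az": 0},{"x": 0,"y": 0,"z": 0.02,"ax": 0,"ay": 0,"az": 0},{"x": 0,"y": 0,"z": 0.008,"ax": 0,"ay": 0,"az": 0},{"x": 0,"y": 0,"z": 0.003,"ax": 0,"ay": 0,"az": 0},{"x": 0,"y": 0,"z": 0.003,"ax": 0,"ay": 0,"az": 0},{"x": 0,"y": 0,"z": 0.003,"ax": 0,"ay": 0,"az": 0}]'

```text
time: 3.15
ee_pos: [474.0, -54.8, 265.2]
tool_rot: [0.001, 0.189, 0.982, 0.0]
force: [-0.4, 0.7, 3.6]
finger_gap: 0.1
```

Emit:
play_rows --motion '[{"x": 0.0017,"y": -0.0007,"z": 0.004,"ax": 0,"ay": 0,"az": 0},{"x": 0.0017,"y": -0.0007,"z": 0.004,"ax": 0,"ay": 0,"az": 0},{"x": 0.0017,"y": -0.0007,"z": 0.004,"ax": 0,"ay": 0,"az": 0},{"x": 0.0017,"y": -0.0007,"z": 0.004,"ax": 0,"ay": 0,"az": 0},{"x": 0.0017,"y": -0.0007,"z": 0.004,"ax": 0,"ay": 0,"az": 0},{"x": 0.0012,"y": -0.0005,"z": 0.004,"ax": 0,"ay": 0,"az": 0},{"x": 0.0012,"y": -0.0005,"z": 0.004,"ax": 0,"ay": 0,"az": 0},{"x": 0.0012,"y": -0.0005,"z": 0.004,"ax": 0,"ay": 0,"az": 0},{"x": 0.0012,"y": -0.0005,"z": 0.004,"ax": 0,"ay": 0,"az": 0},{"x": 0.0012,"y": -0.0005,"z": 0.004,"ax": 0,"ay": 0,"az": 0},{"x": 0.0012,"y": -0.0005,"z": 0.004,"ax": 0,"ay": 0,"az": 0},{"x": 0.0012,"y": -0.0005,"z": 0.004,"ax": 0,"ay": 0,"az": 0}]'

```text
time: 4.65
ee_pos: [455.3, -55.3, 216.1]
tool_rot: [0.0, 0.189, 0.982, -0.0]
force: [1.0, 1.2, 2.0]
finger_gap: -0.1
```

Emit:
play_rows --motion '[{"x": 0.0008,"y": -0.0003,"z": 0.003,"ax": 0,"ay": 0,"az": 0},{"x": 0.0008,"y": -0.0003,"z": 0.003,"ax": 0,"ay": 0,"az": 0},{"x": 0.0005,"y": -0.0002,"z": 0.003,"ax": 0,"ay": 0,"az": 0},{"x": 0.0005,"y": -0.0002,"z": 0.003,"ax": 0,"ay": 0,"az": 0},{"x": 0.0,"y": 0,"z": 0.002,"ax": 0,"ay": 0,"az": 0},{"x": 0,"y": 0,"z": 0.002,"ax": 0,"ay": 0,"az": 0},{"x": 0,"y": 0,"z": 0.002,"ax": 0,"ay": 0,"az": 0},{"x": 0,"y": 0,"z": 0.001,"ax": 0,"ay": 0,"az": 0},{"x": 0,"y": 0,"z": 0.001,"ax": 0,"ay": 0,"az": 0}]'

```text
time: 5.78
ee_pos: [451.7, -55.1, 196.0]
tool_rot: [-0.001, 0.189, 0.982, -0.0]
force: [-2.0, 0.1, 2.6]
finger_gap: -0.1
```

Emit:
play_rows --motion '[{"x": 0,"y": 0,"z": 0.001,"ax": 0,"ay": 0,"az": 0},{"x": 0,"y": 0,"z": 0.001,"ax": 0,"ay": 0,"az": 0},{"x": 0,"y": 0,"z": 0.001,"ax": 0,"ay": 0,"az": 0},{"x": 0,"y": 0,"z": 0,"ax": 0,"ay": 0,"az": 0}]'

```text
time: 6.28
ee_pos: [452.3, -55.1, 194.0]
tool_rot: [0.0, 0.189, 0.982, 0.0]
force: [-3.7, -0.7, 7.8]
finger_gap: -0.0
```

Emit:
play_rows --motion '[{"x": 0,"y": 0,"z": 0.001,"ax": 0,"ay": 0,"az": 0},{"x": 0,"y": 0,"z": 0,"ax": 0,"ay": 0,"az": 0}]'

```text
time: 6.52
ee_pos: [452.3, -55.1, 194.0]
tool_rot: [0.001, 0.189, 0.982, 0.0]
force: [-5.2, 0.1, 13.0]
finger_gap: 0.1
```

Emit:
play_rows --motion '[{"x": 0,"y": 0,"z": -0.03,"ax": 0,"ay": 0,"az": 0},{"x": 0,"y": 0,"z": -0.05,"ax": 0,"ay": 0,"az": 0},{"x": 0.04,"y": -0.016,"z": -0.02,"ax": 0,"ay": 0,"az": 0},{"x": 0.05,"y": -0.02,"z": 0,"ax": 0,"ay": 0,"az": 0},{"x": 0.05,"y": -0.02,"z": 0,"ax": 0,"ay": 0,"az": 0}]' --grip 0.53

```text
time: 7.15
ee_pos: [301.1, -55.1, 292.5]
tool_rot: [0.001, 0.189, 0.982, -0.0]
force: [-0.1, -0.5, 1.1]
finger_gap: 45.1
```

```bash
cat >> h.py <<'E'
import cv2
def proj(c,P):
    m=manip.camera_model(c); X=np.atleast_2d(P)@np.array(m["R"]).T+np.array(m["t"]); s=X[:,:2]/X[:,2:]
    s=s*(1+m["k1"]*(s**2).sum(1,keepdims=True)); K=np.array(m["K"]); return s@K[:2,:2].T+K[:2,2]
def rectify(c,img,cx,cy,z,half=150,sc=2): # orthophoto on plane z: up=+x, left=+y
    n=2*half*sc; r,q=np.mgrid[0:n,0:n]; P=np.stack([cx+half-r/sc,cy+half-q/sc,0*r+z],-1).reshape(-1,3).astype(float)
    uv=proj(c,P).reshape(n,n,2).astype(np.float32); return cv2.remap(img,uv[...,0],uv[...,1],cv2.INTER_CUBIC)
E
cat > look.py <<'E'
from h import *
import sys
tag=sys.argv[1]; obs=[]
for c in ("top","scene"):
  im=manip.grab_frame(c); cv2.imwrite(f"pics/{c}_{tag}.png",im)
  cv2.imwrite(f"pics/o{c}_{tag}.png",rectify(c,im,500,-58,194))
  for n,a in (("hatch_edge",(195,0)),("slot_left",(152,85)),("slot_right",(152,-85)),("hatch_hinge",(0,0,0))):
    for d in manip.pinpoint(n,c)[:2]:
      print(c,n,round(float(d["score"]),2),np.round(d["xyz"],1))
      if abs(np.array(d["xyz"])-pt([588,-66,-.09,0],*a)).max()<25: obs.append((a,d["xyz"]))
p,f=fit(obs); print(p.round(3)); print(f.round(1)); print(pt(p,152,85).round(1),pt(p,152,-85).round(1))
a,b=[cv2.imread(f"pics/o{c}_{tag}.png") for c in("top","scene")]; cv2.imwrite(f"pics/oo_{tag}.png",cv2.resize(np.hstack([a,b]),(800,400)))
E
python3 look.py a; python3 -c "
from h import *;s=manip.observe();print(s['time'],s['finger_gap'],s['ee_pos'])"
```

```text
top hatch_edge 0.97 [452.4 -51.  193.2]
top slot_left 0.86 [505.6  26.3 194.2]
top slot_right 0.66 [ 488.2 -141.9  190.9]
top hatch_hinge 0.71 [643.3 -76.2 170.5]
scene hatch_edge 0.62 [457.3 -56.7 198.3]
scene slot_left 0.8 [504.2  30.7 194.6]
scene slot_right 0.68 [ 490.4 -144.1  195.8]
scene hatch_hinge 0.82 [650.2 -71.3 166.9]
[ 5.88436e+02 -6.68900e+01 -9.80000e-02  4.00000e-03]
[[ 1.8 -2.6  1.5]
 [-0.3  0.4  0.4]
 [ 0.4 -0.6  3.7]
 [ 4.8  3.4 -0.5]
 [-3.1  3.1 -3.6]
 [ 1.1 -4.  -0. ]
 [-1.8  1.6 -1.2]
 [-2.1 -1.5  3.1]]
[505.3  26.7 194.6] [ 488.6 -142.5  194.6]
7.65 45.02421813094818 [302.59679773 -55.11963142 292.1421094 ]
```

View pics/oo_a.png

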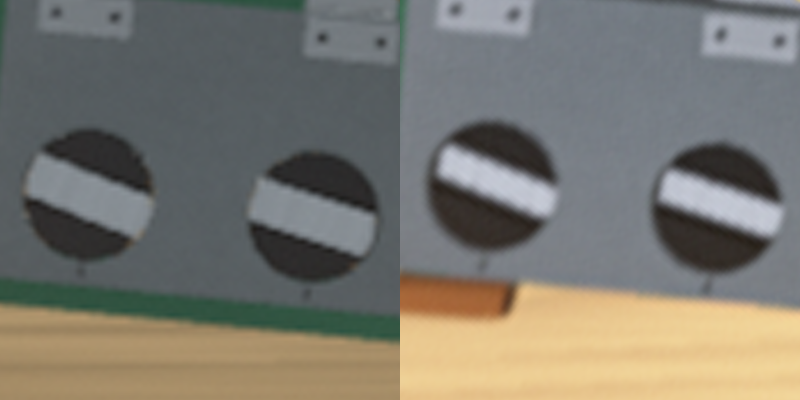

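The hatch is shut: the tip stopped dead at z = 194 mm while the force rose to 13 N. The ortho crop shows the left disc at (88,195) px with its slot at about 22°, and the right disc at (313,217) px with its slot at about 17°. That is about (505,26) and (489,-143) mm. The tool is already aligned with the left slot.

Emit:
play_rows --motion '[{"x": -0.0394,"y": 0.0378,"z": 0,"ax": 0,"ay": 0,"az": 0},{"x": -0.0394,"y": 0.0378,"z": 0,"ax": 0,"ay": 0,"az": 0},{"x": -0.0394,"y": 0.0378,"z": 0,"ax": 0,"ay": 0,"az": 0},{"x": -0.0394,"y": 0.0378,"z": 0,"ax": 0,"ay": 0,"az": 0},{"x": 0,"y": 0,"z": 0.05,"ax": 0,"ay": 0,"az": 0},{"x": 0,"y": 0,"z": 0.035,"ax": 0,"ay": 0,"az": 0},{"x": 0,"y": 0,"z": 0,"ax": 0,"ay": 0,"az": 0}]'

```text
time: 8.52
ee_pos: [502.1, 26.8, 204.1]
tool_rot: [-0.004, 0.189, 0.982, -0.001]
force: [0.6, 0.5, -0.1]
finger_gap: 45.5
```

```bash
python3 - <<'E'
from h import *
s=manip.observe(); print(s["ee_pos"],s["joint_positions"].round(2) if hasattr(s["joint_positions"],"round") else s["joint_positions"],rel([505,26.5,188]))
im=manip.grab_frame("scene"); a=rectify("scene",im,505,10,194,90,4); b=im[120:280,150:350]
cv2.imwrite("pics/c1.png",cv2.resize(b,(800,640))[:600])
E
```

```text
[502.13553201  26.84264847 204.07786358] [ 0.05  0.24 -0.24  1.1  -0.    0.43] [-0.0029  0.0008  0.0161]
```

View pics/c1.png

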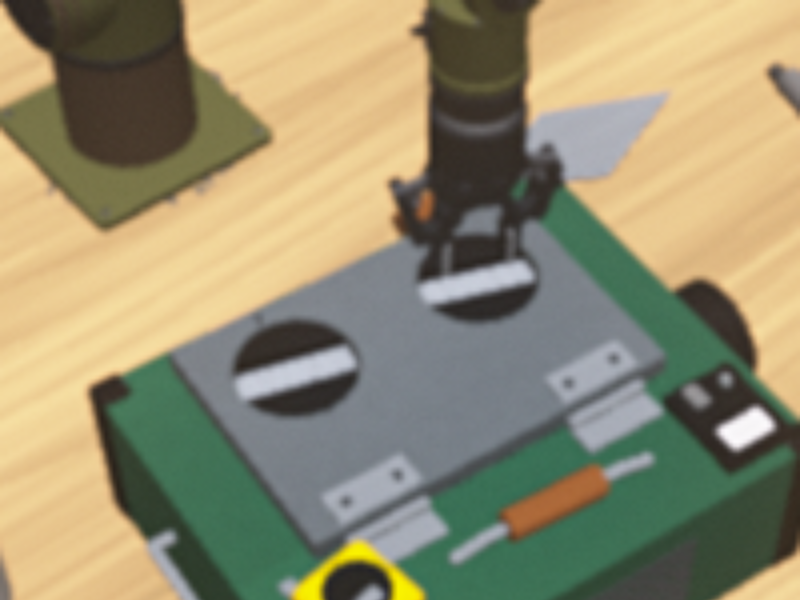

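The hatch is flat, and the fingertips at about (445,265) and (512,255) hover over the left slot and line up with it.

Emit:
play_rows --motion '[{"x": -0.0025,"y": 0.0008,"z": 0.005,"ax": 0,"ay": 0,"az": 0},{"x": 0,"y": 0,"z": 0.005,"ax": 0,"ay": 0,"az": 0},{"x": 0,"y": 0,"z": 0.004,"ax": 0,"ay": 0,"az": 0},{"x": 0,"y": 0,"z": 0.004,"ax": 0,"ay": 0,"az": 0},{"x": 0,"y": 0,"z": 0,"ax": 0,"ay": 0,"az": 0}]'

```text
time: 9.2
ee_pos: [506.4, 26.5, 189.1]
tool_rot: [-0.0, 0.189, 0.982, -0.0]
force: [-0.6, 0.7, 0.0]
finger_gap: 45.1
```

Emit:
play_rows --motion '[{"x": 0,"y": 0,"z": 0.003,"ax": 0,"ay": 0,"az": 0},{"x": 0,"y": 0,"z": 0.003,"ax": 0,"ay": 0,"az": 0},{"x": 0,"y": 0,"z": 0.002,"ax": 0,"ay": 0,"az": 0},{"x": 0,"y": 0,"z": 0,"ax": 0,"ay": 0,"az": 0}]'

```text
time: 9.7
ee_pos: [506.6, 26.6, 181.1]
tool_rot: [-0.0, 0.189, 0.982, -0.0]
force: [-0.4, 1.0, -0.3]
finger_gap: 44.9
```

Emit:
play_rows --motion '[{"x": 0,"y": 0,"z": 0.001,"ax": 0,"ay": 0,"az": 0},{"x": 0,"y": 0,"z": 0.001,"ax": 0,"ay": 0,"az": 0},{"x": 0,"y": 0,"z": 0.001,"ax": 0,"ay": 0,"az": 0},{"x": 0,"y": 0,"z": 0.001,"ax": 0,"ay": 0,"az": 0}]'

```text
time: 10.2
ee_pos: [506.8, 26.5, 177.7]
tool_rot: [0.0, 0.189, 0.982, 0.0]
force: [-2.9, -0.4, 8.8]
finger_gap: 45.5
```

Emit:
play_rows --motion '[{"x": 0.001,"y": 0,"z": -0.002,"ax": 0,"ay": 0,"az": 0},{"x": 0,"y": 0,"z": 0,"ax": 0,"ay": 0,"az": 7},{"x": 0,"y": 0,"z": 0,"ax": 0,"ay": 0,"az": 7},{"x": 0,"y": 0,"z": 0,"ax": 0,"ay": 0,"az": 7},{"x": 0,"y": 0,"z": 0,"ax": 0,"ay": 0,"az": 7},{"x": 0,"y": 0,"z": 0,"ax": 0,"ay": 0,"az": 7},{"x": 0,"y": 0,"z": 0,"ax": 0,"ay": 0,"az": 7}]'

```text
time: 11.08
ee_pos: [505.9, 26.7, 179.3]
tool_rot: [0.0, 0.53, 0.848, -0.0]
force: [-0.1, -0.3, -0.6]
finger_gap: 44.9
```

```bash
cat > st.py <<'E'
from h import *
s=manip.observe(); R=rot(s); print("phi deg",np.degrees(np.arctan2(R[1,1],R[0,1])).round(2),"tau",np.round(s["wrist_torque"],2),"F",np.round(s["force"],1),"p",np.round(s["ee_pos"],1),"j",np.round(s["joint_positions"],2))
E
python3 st.py
```

```text
phi deg 25.97 tau [-0.15 -0.05  0.1 ] F [-0.1 -0.3 -0.6] p [505.9  26.7 179.3] j [ 0.05  0.26 -0.28  1.03 -0.    1.17]
```

Emit:
play_rows --motion '[{"x": 0,"y": 0,"z": 0,"ax": 0,"ay": 0,"az": 7},{"x": 0,"y": 0,"z": 0,"ax": 0,"ay": 0,"az": 7},{"x": 0,"y": 0,"z": 0,"ax": 0,"ay": 0,"az": 7},{"x": 0,"y": 0,"z": 0,"ax": 0,"ay": 0,"az": 6},{"x": 0,"y": 0,"z": 0,"ax": 0,"ay": 0,"az": 4},{"x": 0,"y": 0,"z": 0,"ax": 0,"ay": 0,"az": 2},{"x": 0,"y": 0,"z": 0,"ax": 0,"ay": 0,"az": 0}]'

```text
time: 11.95
ee_pos: [505.9, 26.8, 179.3]
tool_rot: [0.0, 0.748, 0.664, -0.0]
force: [0.9, -0.6, 0.3]
finger_gap: 45.2
```

```bash
python3 st.py
```

```text
phi deg -6.79 tau [-0.22 -0.08  0.04] F [ 0.9 -0.6  0.3] p [505.9  26.8 179.3] j [ 0.05  0.26 -0.28  1.03 -0.    1.74]
```

Continue in small steps until the stop shows as torque.

Emit:
play_rows --motion '[{"x": 0,"y": 0,"z": 0,"ax": 0,"ay": 0,"az": 2},{"x": 0,"y": 0,"z": 0,"ax": 0,"ay": 0,"az": 2},{"x": 0,"y": 0,"z": 0,"ax": 0,"ay": 0,"az": 2},{"x": 0,"y": 0,"z": 0,"ax": 0,"ay": 0,"az": 0}]'

```text
time: 12.45
ee_pos: [505.9, 26.8, 179.3]
tool_rot: [0.0, 0.782, 0.624, -0.0]
force: [-0.5, -2.7, 0.1]
finger_gap: 45.1
```

```bash
python3 st.py
```

```text
phi deg -12.85 tau [-0.36 -0.07  0.11] F [-0.5 -2.7  0.1] p [505.9  26.8 179.3] j [ 0.05  0.26 -0.28  1.03 -0.    1.85]
```

Emit:
play_rows --motion '[{"x": 0,"y": 0,"z": 0,"ax": 0,"ay": 0,"az": 2},{"x": 0,"y": 0,"z": 0,"ax": 0,"ay": 0,"az": 2},{"x": 0,"y": 0,"z": 0,"ax": 0,"ay": 0,"az": 0}]'

```text
time: 12.82
ee_pos: [505.8, 26.9, 179.3]
tool_rot: [0.0, 0.803, 0.596, -0.0]
force: [0.0, -2.9, -0.2]
finger_gap: 45.3
```

```bash
python3 st.py
```

```text
phi deg -16.85 tau [-0.43 -0.03  0.06] F [ 0.  -2.9 -0.2] p [505.8  26.9 179.3] j [ 0.05  0.26 -0.28  1.03 -0.    1.92]
```

Emit:
play_rows --motion '[{"x": 0,"y": 0,"z": 0,"ax": 0,"ay": 0,"az": 2},{"x": 0,"y": 0,"z": 0,"ax": 0,"ay": 0,"az": 2},{"x": 0,"y": 0,"z": 0,"ax": 0,"ay": 0,"az": 0}]'

```text
time: 13.2
ee_pos: [505.8, 26.8, 179.3]
tool_rot: [0.0, 0.823, 0.568, -0.0]
force: [-0.1, -3.6, 1.1]
finger_gap: 45.2
```

```bash
python3 st.py
```

```text
phi deg -20.72 tau [-0.73  0.    1.34] F [-0.1 -3.6  1.1] p [505.8  26.8 179.3] j [ 0.05  0.26 -0.28  1.03 -0.    1.99]
```

The stop has been reached: torque jumped to 1.34 Nm. Centre the fingers in the slot, lift, and move to above the right cam, turning back to its slot angle.

Emit:
play_rows --motion '[{"x": 0,"y": 0,"z": 0,"ax": 0,"ay": 0,"az": -7},{"x": 0,"y": 0,"z": 0,"ax": 0,"ay": 0,"az": -8},{"x": 0,"y": 0,"z": -0.02,"ax": 0,"ay": 0,"az": 0},{"x": 0,"y": 0,"z": -0.05,"ax": 0,"ay": 0,"az": 0},{"x": 0,"y": 0,"z": -0.04,"ax": 0,"ay": 0,"az": 0}]'

```text
time: 13.82
ee_pos: [505.7, 27.8, 290.8]
tool_rot: [-0.001, 0.743, 0.67, 0.001]
force: [0.8, 0.5, 0.2]
finger_gap: 45.7
```

```bash
python3 st.py; python3 -c "
from h import *; print(rel([490,-142.7,290]), rot(manip.observe()).round(3).tolist())"
```

```text
phi deg -5.92 tau [ 0.02 -0.05  0.  ] F [0.8 0.5 0.2] p [505.7  27.8 290.8] j [ 0.05  0.21 -0.05  1.31  0.    1.73]
[-0.1713  0.0019  0.0003] [[0.103, 0.995, 0.0], [0.995, -0.103, 0.002], [0.002, -0.0, -1.0]]
```

Emit:
play_rows --motion '[{"x": -0.043,"y": 0.0005,"z": 0,"ax": 0,"ay": 0,"az": 0},{"x": -0.043,"y": 0.0005,"z": 0,"ax": 0,"ay": 0,"az": 0},{"x": -0.043,"y": 0.0005,"z": 0,"ax": 0,"ay": 0,"az": 0},{"x": -0.043,"y": 0.0005,"z": 0,"ax": 0,"ay": 0,"az": 0},{"x": 0,"y": 0,"z": 0.01,"ax": 0,"ay": 0,"az": -9.8},{"x": 0,"y": 0,"z": 0.01,"ax": 0,"ay": 0,"az": -9.8},{"x": 0,"y": 0,"z": 0.01,"ax": 0,"ay": 0,"az": -9.8},{"x": 0,"y": 0,"z": 0.01,"ax": 0,"ay": 0,"az": -9.8},{"x": 0,"y": 0,"z": 0.01,"ax": 0,"ay": 0,"az": -9.8},{"x": 0,"y": 0,"z": 0.01,"ax": 0,"ay": 0,"az": -9.8},{"x": 0,"y": 0,"z": 0.01,"ax": 0,"ay": 0,"az": -9.8},{"x": 0,"y": 0,"z": 0.01,"ax": 0,"ay": 0,"az": -9.8}]'

```text
time: 15.32
ee_pos: [490.5, -143.5, 208.8]
tool_rot: [0.0, 0.149, 0.989, 0.001]
force: [-0.5, -0.6, 0.1]
finger_gap: 45.4
```

```bash
python3 st.py; python3 - <<'E'
from h import *
print(rel([489,-142.7,190]))
im=manip.grab_frame("scene"); cv2.imwrite("pics/c2.png",cv2.resize(im[120:280,150:350],(800,640))[:600])
E
```

```text
phi deg 72.81 tau [ 0.02 -0.03  0.04] F [-0.5 -0.6  0.1] p [ 490.5 -143.5  208.8] j [-0.29  0.25 -0.22  1.11  0.    0.01]
[0.0017 0.0002 0.0188]
```

View pics/c2.png

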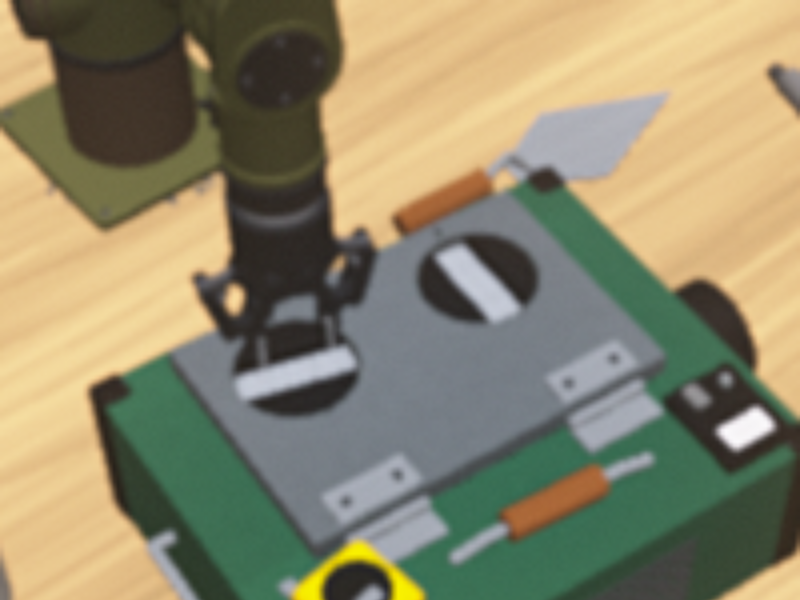

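The left slot now runs from (450,250) to (505,315), square to the front edge and towards its mark at (438,232). The fingers at (262,350) and (330,330) line up with the right slot.

Emit:
play_rows --motion '[{"x": 0.001,"y": 0,"z": 0.006,"ax": 0,"ay": 0,"az": 0},{"x": 0,"y": 0,"z": 0.006,"ax": 0,"ay": 0,"az": 0},{"x": 0,"y": 0,"z": 0.005,"ax": 0,"ay": 0,"az": 0},{"x": 0,"y": 0,"z": 0.004,"ax": 0,"ay": 0,"az": 0},{"x": 0,"y": 0,"z": 0.004,"ax": 0,"ay": 0,"az": 0},{"x": 0,"y": 0,"z": 0.003,"ax": 0,"ay": 0,"az": 0},{"x": 0,"y": 0,"z": 0,"ax": 0,"ay": 0,"az": 0}]'

```text
time: 16.25
ee_pos: [489.3, -144.0, 181.1]
tool_rot: [-0.0, 0.151, 0.988, 0.0]
force: [-0.3, 0.2, -1.1]
finger_gap: 45.3
```

```bash
python3 st.py
```

```text
phi deg 72.58 tau [-0.03 -0.04  0.04] F [-0.3  0.2 -1.1] p [ 489.3 -144.   181.1] j [-0.29  0.26 -0.27  1.04  0.    0.02]
```

Emit:
play_rows --motion '[{"x": 0,"y": 0.001,"z": 0.0015,"ax": 0,"ay": 0,"az": 0},{"x": 0,"y": 0,"z": 0,"ax": 0,"ay": 0,"az": 7},{"x": 0,"y": 0,"z": 0,"ax": 0,"ay": 0,"az": 7},{"x": 0,"y": 0,"z": 0,"ax": 0,"ay": 0,"az": 7},{"x": 0,"y": 0,"z": 0,"ax": 0,"ay": 0,"az": 7},{"x": 0,"y": 0,"z": 0,"ax": 0,"ay": 0,"az": 7},{"x": 0,"y": 0,"z": 0,"ax": 0,"ay": 0,"az": 7},{"x": 0,"y": 0,"z": 0,"ax": 0,"ay": 0,"az": 7},{"x": 0,"y": 0,"z": 0,"ax": 0,"ay": 0,"az": 7},{"x": 0,"y": 0,"z": 0,"ax": 0,"ay": 0,"az": 7},{"x": 0,"y": 0,"z": 0,"ax": 0,"ay": 0,"az": 7},{"x": 0,"y": 0,"z": 0,"ax": 0,"ay": 0,"az": 4}]'

```text
time: 17.75
ee_pos: [489.4, -142.6, 179.8]
tool_rot: [-0.001, 0.716, 0.698, 0.0]
force: [-0.6, 1.2, 0.3]
finger_gap: 45.1
```

```bash
python3 st.py
```

```text
phi deg -1.53 tau [0.29 0.14 0.11] F [-0.6  1.2  0.3] p [ 489.4 -142.6  179.8] j [-0.28  0.26 -0.27  1.04  0.    1.31]
```

Emit:
play_rows --motion '[{"x": 0,"y": 0,"z": 0,"ax": 0,"ay": 0,"az": 3},{"x": 0,"y": 0,"z": 0,"ax": 0,"ay": 0,"az": 3},{"x": 0,"y": 0,"z": 0,"ax": 0,"ay": 0,"az": 2},{"x": 0,"y": 0,"z": 0,"ax": 0,"ay": 0,"az": 2},{"x": 0,"y": 0,"z": 0,"ax": 0,"ay": 0,"az": 0}]'

```text
time: 18.38
ee_pos: [489.5, -142.7, 179.8]
tool_rot: [-0.0, 0.774, 0.633, 0.0]
force: [-2.1, 3.4, 0.9]
finger_gap: 45.7
```

```bash
python3 st.py
```

```text
phi deg -11.41 tau [0.55 0.22 0.06] F [-2.1  3.4  0.9] p [ 489.5 -142.7  179.8] j [-0.28  0.26 -0.27  1.04  0.    1.49]
```

Emit:
play_rows --motion '[{"x": 0,"y": 0,"z": 0,"ax": 0,"ay": 0,"az": 2},{"x": 0,"y": 0,"z": 0,"ax": 0,"ay": 0,"az": 2},{"x": 0,"y": 0,"z": 0,"ax": 0,"ay": 0,"az": 2},{"x": 0,"y": 0,"z": 0,"ax": 0,"ay": 0,"az": 2},{"x": 0,"y": 0,"z": 0,"ax": 0,"ay": 0,"az": 0}]'

```text
time: 19.0
ee_pos: [489.6, -142.7, 179.8]
tool_rot: [-0.0, 0.816, 0.578, 0.0]
force: [-1.4, 4.2, 0.7]
finger_gap: 44.8
```

```bash
python3 st.py
```

```text
phi deg -19.43 tau [0.92 0.25 0.4 ] F [-1.4  4.2  0.7] p [ 489.6 -142.7  179.8] j [-0.28  0.26 -0.27  1.04  0.    1.63]
```

Emit:
play_rows --motion '[{"x": 0,"y": 0,"z": 0,"ax": 0,"ay": 0,"az": 2},{"x": 0,"y": 0,"z": 0,"ax": 0,"ay": 0,"az": 0}]'

```text
time: 19.25
ee_pos: [489.6, -142.7, 179.8]
tool_rot: [-0.0, 0.825, 0.565, 0.0]
force: [-1.3, 3.9, 1.9]
finger_gap: 45.4
```

```bash
python3 st.py
```

```text
phi deg -21.24 tau [0.93 0.33 1.69] F [-1.3  3.9  1.9] p [ 489.6 -142.7  179.8] j [-0.28  0.26 -0.27  1.04  0.    1.66]
```

Emit:
play_rows --motion '[{"x": 0,"y": 0,"z": 0,"ax": 0,"ay": 0,"az": -7},{"x": 0,"y": 0,"z": 0,"ax": 0,"ay": 0,"az": -8},{"x": 0,"y": 0,"z": -0.02,"ax": 0,"ay": 0,"az": 0},{"x": 0,"y": 0,"z": -0.05,"ax": 0,"ay": 0,"az": 0},{"x": 0,"y": 0,"z": -0.05,"ax": 0,"ay": 0,"az": 0},{"x": 0,"y": -0.05,"z": 0,"ax": 0,"ay": 0,"az": 0},{"x": 0,"y": -0.05,"z": 0,"ax": 0,"ay": 0,"az": 0},{"x": 0,"y": -0.05,"z": 0,"ax": 0,"ay": 0,"az": 0},{"x": 0,"y": -0.03,"z": 0,"ax": 0,"ay": 0,"az": 0},{"x": 0,"y": 0,"z": 0,"ax": 0,"ay": 0,"az": 0}]'

```text
time: 20.5
ee_pos: [309.6, -124.0, 300.3]
tool_rot: [0.002, 0.747, 0.665, -0.001]
force: [0.9, -0.1, -0.5]
finger_gap: 45.3
```

```bash
python3 st.py; python3 look.py b
```

```text
phi deg -6.6 tau [-0.02 -0.04  0.01] F [ 0.9 -0.1 -0.5] p [ 309.6 -124.   300.3] j [-0.38 -0.1  -0.36  1.31 -0.    1.31]
top hatch_edge 0.87 [453.3 -51.2 195.1]
top slot_right 0.55 [ 490.6 -141.   190.1]
top slot_right 0.23 [711.3 -70.  169.2]
top hatch_hinge 0.68 [644.1 -76.4 170.2]
top hatch_hinge 0.57 [714.2 -69.7 167.4]
scene hatch_edge 0.97 [457.  -55.3 199.5]
scene slot_left 0.57 [502.   26.9 197. ]
scene slot_right 0.24 [ 381.5 -416.6    2.5]
scene hatch_hinge 0.7 [649.1 -71.1 167.6]
scene hatch_hinge 0.34 [ 380.9 -415.1    1.8]
[ 5.8799e+02 -6.6465e+01 -9.5000e-02  1.1000e-02]
[[ 0.6 -2.4  1.1]
 [-2.  -1.4  5.6]
 [ 3.6  4.2 -0.2]
 [-3.1  1.7 -3.3]
 [ 2.8 -0.  -1.3]
 [-1.4 -1.1  2.4]]
[504.8  26.9 195.7] [ 488.6 -142.4  195.7]
```

View pics/oo_b.png

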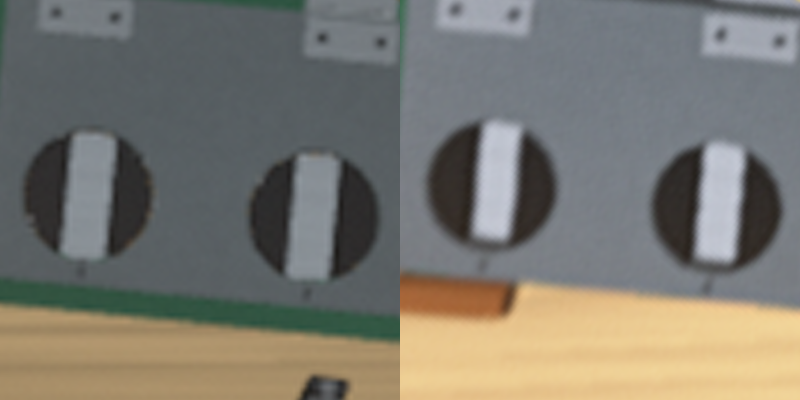

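View pics/scene_b.png

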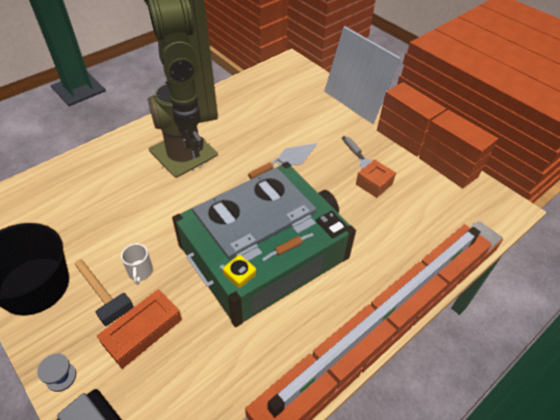

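Both slots in the crop, left from (92,132) to (84,260) and right from (318,155) to (308,278), point at their marks at (81,268) and (307,293). The hatch is flat, the loose things are where they were, and the arm is clear.

```bash
python3 -c "
from plant import manip; print(manip.observe()['time'],manip.close_job())"
```

```text
the job is handed in; nothing more can be done
21.0 None
```

The hatch is shut and both cam fasteners are turned clockwise to their stops, with both slots pointing square at the front edge. I handed the job in at 21.0 s of the 61 s allowed.

- **Hatch:** I lowered it with the closed fingertips at about 30 mm/s, slowing near the end. It stopped dead at 194 mm, its shut height, while the force rose to 13 N, the highest reading in the job.
- **Cams:** I turned each, left then right, with the part-open fingertips in its slot. At the stop the torque jumped from about 0.1 to 1.3 Nm on the left, and from 0.4 to 1.7 Nm on the right.
- **Last checks:** In the final pictures both slots point at their marks, within about 1° of square. The arm is clear and touching nothing. The loose things are where they were.

**Disagreements and misses:**
- In the flattened pictures, the scene camera put the discs up to about 8 mm away from where the top camera did. I used the top camera and the fitted geometry.
- After locking, the networks missed the left slot in the top view and reported the right slot in the wrong place in the scene view. The final slot angles are therefore my own reading of the pictures plus the torque.
- My first move call was rejected as invalid and moved nothing.

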